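# Lock the cake turntable by feel

## Robot

A 6-joint arm with a two-finger parallel gripper is mounted at the origin on a cart in front of the work surface, level with it; the furniture and walls round the work are solid. World frame = base frame: x ahead of the robot, y to its left, z up, the work surface at z = 0. Lengths are in m, angles in rad, forces in N, time in s.
With the tool pointing down it reaches from about 0.35 to 1 m from the base axis. Payload 7.1 kg.
Tool frame: the origin (TCP) lies at the centre of the arm's flange, where the gripper is bolted on; the fingertips stand 173 mm ahead of it and the grasp point (between the pads) lies bot.pinch_z ahead of it (bot.pinch_z is the distance from the TCP to the grasp point, in m); z points along the fingers, y is the line along which they close (so a half turn about z gives the same grasp; the last joint's range is limited). The gripper opens to 85 mm and grips with 20 to 120 N. Pads are 22 mm wide; open, the fingers measure 114 mm over their backs; the gripper's body (76 mm by 85 mm) begins 54 mm behind the grasp point. The pads swing forward as they close: fully open they stand 13 mm farther back than shut.
Start: joints at [1.187, 0.423, 1.63, -0, 1.089, -0.019], TCP at [0.223, 0.584, 0.405] pointing down, gripper open.
Joint ranges: [-3, 3], [-0.9, 2.11], [0.09, 2.58], [-1.31, 4.45], [0.11, 2.69], [-2.54, 2.54]. Speed limits (rad/s): [2.39, 2.39, 3.01, 3.14, 3.14, 3.14].

## Interface

Orientations are given as [roll, pitch, yaw] about the fixed x, y, z axes, in that order (R = Rz(yaw) Ry(pitch) Rx(roll)).
In Python, from station import bot, optics gives the robot as it stands.
- The arm moves only by the tool move_arm, never from a script. Its argument "increments" is a list of rows, each an object of numbers: "hand": the opening, from 0 (shut) to 1 (fully open); "tx", "ty", "tz": the shift along the world's x, y, z in units of 25 mm (1.0 is 25 mm); "turn": the turn about the world's z in units of 8 degrees (1.0 is 8 degrees). A call has 1 to 20 rows; each row shifts and turns the commanded pose from where the row before left it; what a row does not reach is not made up. A row lasts 1/10 s, in which the tool goes at most 50 mm and 8.59 degrees, less where a joint would pass 70% of its speed; a pose out of reach is approached as far as the arm can. A call is refused whole if a number of a shift passes 1 or a number of a turn 1, either way. A call with a gripper value outside its range is refused whole. The fingers move at their own pace and stop on an object; "grip_force" is the grip in N (left out, the last holds). Time passes only in rows, so rows that do not move let the fingers close. It gives the time, the measured TCP pose, the force, the opening and the grip force at its end, in the units of the state.
- bot.state(): the state, without advancing time (a new reading comes with each control period).
- optics.capture(name): name is "scene" or "top" or "wrist"; returns the picture (384x512x3 uint8, red, green, blue); there is no depth.
- optics.camera_params(name): a dict with "fx", "fy", "cx", "cy" (pixels), "R" (3x3) and "t" (3): a world point X has camera coordinates R X + t. Camera axes: x right, y down, z forward; pixel columns grow to the right and rows downward; lengths in m; the calibration is good to about 2 mm. A picture is of the moment at which its call begins: read the wrist's pose just before it. camera_params takes no time and is no camera call; for the wrist camera it gives the pose at the moment of the call.
- bot.sign_off(): hands the job in; it is judged then, once.
The state is a dict: "t": time; "joints": joint angles; "qvel": joint speeds; "joint_torque": joint torques, N m; "tcp_pos": TCP position; "eef_rot": TCP orientation; "wrist_force": force on the tool from outside, world axes, zero at the start; "ft_torque": the same for the moment, N m; "grip_width": finger opening in m; "gripper_force": force on a finger pad.
Only numpy, scipy, OpenCV 4.12 (cv2) and the standard library are available. Lean on these libraries where they do the work, as an engineer would, in place of code of your own. Each camera call takes 0.05 s, during which the arm holds its last target. There are 200 camera calls.

## Task

Lock the cake turntable so that it cannot turn while the cake is cut: pull the red-knobbed locking pin out of its parking hole in the hub, put it into the hole near the plate's rim, and, without letting go of it, slowly turn the plate with the pin while pressing it lightly on the ring hidden underneath until it drops into one of the lock holes there. Push it gently fully home, its collar down on the plate, then let go of it and leave the things around alone.

Things in the scene. Friction and masses are not known exactly. Their poses are not given: they have to be found in the camera images.
- turntable: Cake turntable: grey cast stand, bright round plate 280 mm across; does not shift. Origin on the worktop under the plate's vertical axis, z up. Plate: top 100 mm above the worktop, 10 mm thick, skirt down to 79 mm, 14 mm parking hole in its centre, 14 mm hole with brass bush near the rim, 105 mm from the axis. Behind it a wall cabinet hangs over x above 0.56 m, 0.41 m up.
- ring_centre (a point): Point on the plate's axis at the level of the hidden ring's flat upper face, 86 mm above the worktop, 14 mm below the plate's top. The aluminium ring does not turn. It has 8 lock holes, one every 45 degrees, centres 105 mm from the axis, 14.5 mm wide, 18 mm deep. Its angle is unknown, not shown by this frame; at the start a lock hole lies 5 to 40 degrees from the rim hole, either way round.
- plate (a joint): Angle of the plate about its vertical axis (rad), growing anticlockwise seen from above, near 0 at the start. It turns easily either way (friction about 0.06 N m) and stays where it is left.
- rim_hole (a point): Centre of the hole near the plate's rim (14 mm wide, 105 mm from the axis), at the level of the plate's top face, 100 mm above the worktop; it turns with the plate.
- pin: Locking pin, 76 mm long, 80 g, at first upright in the parking hole, collar on the plate. Origin at its lower tip, z towards the knob. Steel shank 12 mm thick, 30 mm long, tip bevelled over 5 mm to 7 mm; collar 21 mm wide at 30 to 36 mm; red round knob 26 mm wide at 36 to 76 mm, to grip. Tip on the hidden ring: origin 14 mm below the plate's top; fully home: 30 mm below.
- butter: Wrapped pack of butter, 73 x 102 x 37 mm, behind the turntable; leave alone. Origin at the centre of its underside.
- yoghurt: Yoghurt pot, 72 mm across and 71 mm high, behind the turntable; leave alone. Origin at the centre of its underside.
- honey: Honey jar with a yellow lid, 58 mm across and 90 mm high, behind the turntable to the right; leave alone. Origin at the centre of its underside.
Things that resemble listed ones, but are neither listed nor needed, are in the scene too. Of the things that look like the pin, the middle-sized one is meant.

How it is judged:
By the outcome, as a careful person would: the job done as asked, in the order asked, and still so for the second after the job is handed in, with the robot touching nothing.
It also fails if it takes over 59 s, if anything falls off the work surface, if the arm or the gripper's body presses on something with over 40 N, if the wrist force passes 120 N, or if a joint passes its speed limit or range.

## Working session

There is one attempt and no reset: what is moved stays moved. The work goes in short steps, Python scripts to look and compute and a tool call to move; the robot and the scene stay as the last step left them, time stands still between calls to the robot, and variables do not carry over. Pictures are saved under pics/ and viewed, at most 10 in all, crops included, and the job is handed in when it is done.

Besides the shell and the picture viewer there is one more tool, called after ">>>" as name(argument=value, ...), one argument or row to a line, values as JSON. move_arm: Moves the arm, as the interface text tells. Its arguments: {"type":"object","properties":{"increments":{"type":"array","items":{"type":"object","properties":{"hand":{"type":"number"},"tx":{"type":"number"},"ty":{"type":"number"},"tz":{"type":"number"},"turn":{"type":"number"}}}},"grip_force":{"type":"number"}},"required":["increments"]}

```bash
mkdir -p pics; ls; python3 - <<'E'
from station import bot, optics
import cv2,numpy as np
s=bot.state();print(s,bot.pinch_z)
a=optics.capture("scene");b=optics.capture("top")
for n in("scene","top"):print(n,optics.camera_params(n))
cv2.imwrite("pics/a.png",a[...,::-1]);cv2.imwrite("pics/b.png",b[...,::-1])
E
```

```text
pics
{'t': 0.0, 'joints': array([ 1.18701163e+00,  4.23816274e-01,  1.63071560e+00, -1.59242717e-05,
        1.08860332e+00, -1.90070874e-02]), 'qvel': array([-0.00106862,  0.00087415, -0.00055795,  0.00194032,  0.00062381,
       -0.00060173]), 'joint_torque': array([ 4.65539088e-04, -5.57371938e+01, -2.81751662e+01, -9.64575815e-05,
        7.24445752e-03, -8.20383889e-06]), 'tcp_pos': array([0.22283548, 0.58361204, 0.40395077]), 'eef_rot': array([-3.14005012e+00, -1.52227952e-05,  2.77682243e+00]), 'wrist_force': array([-1.08014512,  0.11425661, -0.11389324]), 'ft_torque': array([ 0.0211768 , -0.01055678, -0.08095845]), 'gripper_force': 0.0, 'grip_width': 0.08560166446490823} 0.1547
scene {'fx': 403.42647511973195, 'fy': 403.42647511973195, 'cx': 259.47617310217055, 'cy': 192.22811595942687, 'R': array([[-0.45316648, -0.89126526,  0.01692293],
       [-0.61176674,  0.29713465, -0.73311149],
       [ 0.64836841, -0.34257443, -0.67989791]]), 't': array([0.05761625, 0.48594173, 0.51511964])}
top {'fx': 403.10718009110235, 'fy': 403.10718009110235, 'cx': 250.01654115817902, 'cy': 195.05366451930192, 'R': array([[ 0.01633129, -0.9997647 , -0.01427708],
       [-0.99555268, -0.01493419, -0.09301522],
       [ 0.09278012,  0.01573265, -0.99556232]]), 't': array([-0.21836018,  0.55683629,  1.19438339])}
```

View pics/a.png

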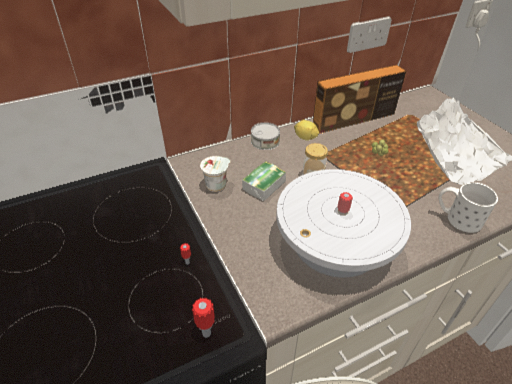

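View pics/b.png

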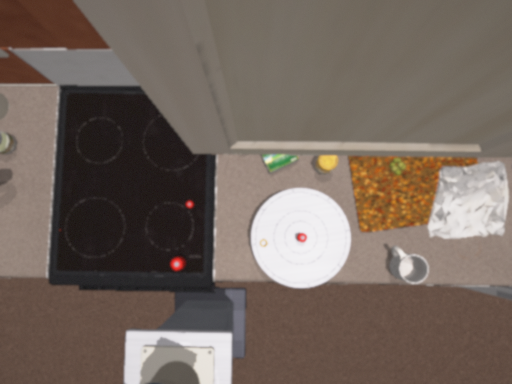

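The scene view shows the pin (red knob) at about (345,203) and the brass hole at (305,233). In the top view the pin is at (301,238), the hole at (264,243), and the plate is a circle of about 50 px round (301,237). The pin look-alikes stand on the hob. The cabinet edge shows at about row 150 of the top view.

```bash
cat > h.py <<'E'
import numpy as np, cv2
from station import bot, optics
def ray(p,uv):
    d=p["R"].T@np.array([(uv[0]-p["cx"])/p["fx"],(uv[1]-p["cy"])/p["fy"],1]); c=-p["R"].T@np.array(p["t"])
    return c,d/np.linalg.norm(d)
def tri(obs):
    A=np.zeros((3,3));b=np.zeros(3)
    for p,uv in obs:
        c,d=ray(p,uv);M=np.eye(3)-np.outer(d,d);A+=M;b+=M@c
    X=np.linalg.solve(A,b)
    return X,[np.linalg.norm((np.eye(3)-np.outer(d,d))@(X-c)) for c,d in (ray(p,uv) for p,uv in obs)]
def onz(p,uv,z):
    c,d=ray(p,uv);return c+d*(z-c[2])/d[2]
def blob(im,kind,near,r=14):
    hsv=cv2.cvtColor(im,cv2.COLOR_RGB2HSV);h,s,v=[hsv[...,i].astype(int) for i in range(3)]
    m=(((h<8)|(h>172))&(s>130)&(v>60)) if kind=="red" else ((h>9)&(h<35)&(s>60))
    y,x=np.nonzero(m);k=(abs(x-near[0])<r)&(abs(y-near[1])<r)
    return np.array([x[k].mean(),y[k].mean()]),k.sum(),(x[k].min(),x[k].max(),y[k].min(),y[k].max())
E
python3 - <<'E'
from h import *
P={n:optics.camera_params(n) for n in("scene","top")}
I={"scene":cv2.imread("pics/a.png")[...,::-1].copy(),"top":cv2.imread("pics/b.png")[...,::-1].copy()}
for k,ns,nt in(("red",(345,203),(301,238)),("br",(305,233),(264,243))):
    a=blob(I["scene"],k,ns);b=blob(I["top"],k,nt,9);print(k,a,b)
    print(tri([(P["scene"],a[0]),(P["top"],b[0])]),onz(P["top"],b[0],.1),onz(P["scene"],a[0],.1))
# plate outline in top
hsv=cv2.cvtColor(I["top"],cv2.COLOR_RGB2HSV);m=((hsv[...,2]>170)&(hsv[...,1]<40)).astype(np.uint8)
m[:, :240]=0;m[:,362:]=0;m[:180]=0;m[300:]=0
c=max(cv2.findContours(m,0,1)[0],key=cv2.contourArea)
e=cv2.fitEllipse(cv2.convexHull(c));print(e,onz(P["top"],e[0],.1))
W=np.array([onz(P["top"],q[0],.1)[:2] for q in cv2.convexHull(c)])
x=np.linalg.lstsq(np.c_[2*W,np.ones(len(W))],(W**2).sum(1),rcond=None)[0];print("circle",x[:2],np.sqrt(x[2]+x[0]**2+x[1]**2))
for n,q in(("butter",(280,161)),("honey",(327,162))):print(n,onz(P["top"],q,.06))
print(onz(P["top"],(301,150),.41))
E
```

```text
red (array([345.75714286, 197.74285714]), np.int64(70), (np.int64(340), np.int64(351), np.int64(193), np.int64(205))) (array([299.76, 236.8 ]), np.int64(25), (np.int64(297), np.int64(303), np.int64(234), np.int64(240)))
(array([ 0.43667882, -0.34931433,  0.14184757]), [np.float64(0.002189278916045527), np.float64(0.002189278916045485)]) [ 0.43772665 -0.35215176  0.1       ] [ 0.46855564 -0.38340658  0.1       ]
br (array([304.98333333, 232.38333333]), np.int64(60), (np.int64(300), np.int64(310), np.int64(229), np.int64(236))) (array([265.75, 243.5 ]), np.int64(4), (np.int64(265), np.int64(266), np.int64(242), np.int64(245)))
(array([ 0.41988661, -0.2537288 ,  0.09955453]), [np.float64(0.004166174047203738), np.float64(0.004166174047203717)]) [ 0.41748344 -0.25711588  0.1       ] [ 0.42187417 -0.25000786  0.1       ]
((300.78277587890625, 237.37611389160156), (100.77597045898438, 101.55767059326172), 138.0209503173828) [ 0.43616766 -0.35502081  0.1       ]
circle [ 0.43780603 -0.35474878] 0.14128727711003616
butter [ 0.65924958 -0.29711837  0.06      ]
honey [ 0.65817133 -0.43561354  0.06      ]
[ 0.61997634 -0.32023794  0.41      ]
```

>>> move_arm(
  increments=[
    {"tx":0.4,"ty":-0.8,"turn":-0.2},
    {"tx":0.4,"ty":-1,"turn":-0.3},
    {"tx":0.4,"ty":-1,"turn":-0.4},
    {"tx":0.4,"ty":-1,"turn":-0.4},
    {"tx":0.4,"ty":-1,"turn":-0.4},
    {"tx":0.4,"ty":-1,"turn":-0.4},
    {"tx":0.4,"ty":-1,"turn":-0.4},
    {"tx":0.4,"ty":-1,"turn":-0.4},
    {"tx":0.4,"ty":-1,"turn":-0.4},
    {"tx":0.4,"ty":-1,"turn":-0.4},
    {"tx":0.4,"ty":-1,"turn":-0.4},
    {"tx":0.4,"ty":-1,"turn":-0.4},
    {"tx":0.4,"ty":-1,"turn":-0.4},
    {"tx":0.4,"ty":-1,"turn":-0.4},
    {"tx":0.4,"ty":-1,"turn":-0.4},
    {"tx":0.4,"ty":-1,"turn":-0.4},
    {"tx":0.4,"ty":-1,"turn":-0.4},
    {"tx":0.4,"ty":-1,"turn":-0.4},
    {"tx":0.2,"ty":-1,"turn":-0.4},
    {"tx":0.2,"ty":-1,"turn":-0.2},
  ],
)

```text
invalid input at $.increments[0]: expected keys hand, tx, ty, tz, turn
```

>>> move_arm(
  increments=[
    {"ty":-1},
    {"ty":-1},
    {"ty":-1},
    {"ty":-1},
    {"ty":-1},
    {"ty":-1},
    {"ty":-1},
    {"ty":-1},
    {"ty":-1},
    {"ty":-1},
    {"ty":-1},
    {"ty":-0.8},
    {"ty":-0.5},
    {"ty":-0.2},
    {},
  ],
)

```text
invalid input at $.increments[0]: expected keys hand, tx, ty, tz, turn
```

```bash
python3 - <<'E'
from h import *
s=bot.state();p=optics.camera_params("wrist");im=optics.capture("wrist")
print(s["t"],s["tcp_pos"],s["eef_rot"],s["joints"]);print(p, -p["R"].T@p["t"])
cv2.imwrite("pics/w1.png",im[...,::-1]);np.savez("w1.npz",**{k:p[k] for k in p})
for X in([.437,-.352,.14],[.420,-.25,.1]):
    q=p["R"]@X+p["t"];print(q[:2]/q[2]*p["fx"]+[p["cx"],p["cy"]])
E
```

```text
0.1 [0.22285805 0.5836426  0.40400568] [-3.14018603e+00 -3.15366046e-05  2.77677768e+00] [ 1.18699257e+00  4.23784481e-01  1.63062641e+00  5.44317369e-06
  1.08858873e+00 -1.89913255e-02]
{'fx': 341.7587288151295, 'fy': 341.7587288151295, 'cx': 253.86131163906006, 'cy': 194.14827323800574, 'R': array([[ 0.35706721,  0.93407667, -0.0019429 ],
       [ 0.89393854, -0.34111903,  0.29070896],
       [ 0.2708817 , -0.10553947, -0.95680955]]), 't': array([-0.62408818, -0.03606634,  0.37866004])} [0.15251044 0.61060687 0.37157781]
[-426.79813668  634.21334589]
[-317.84432328  560.62554939]
```

View pics/w1.png

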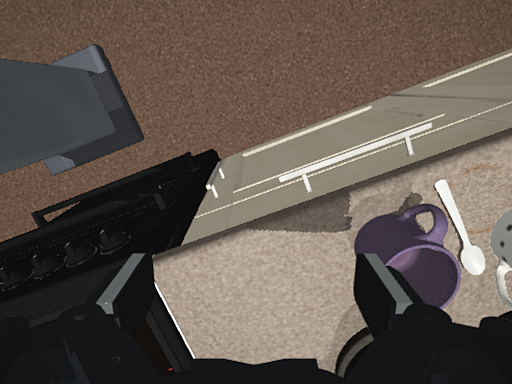

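The rows were refused because every key is needed. The wrist view still shows the start pose, with fingers, cooker edge and mug, so nothing has moved.

>>> move_arm(
  increments=[
    {"hand":1,"tx":0.4,"ty":-0.8,"tz":0,"turn":-0.2},
    {"hand":1,"tx":0.4,"ty":-1,"tz":0,"turn":-0.3},
    {"hand":1,"tx":0.4,"ty":-1,"tz":0,"turn":-0.4},
    {"hand":1,"tx":0.4,"ty":-1,"tz":0,"turn":-0.4},
    {"hand":1,"tx":0.4,"ty":-1,"tz":0,"turn":-0.4},
    {"hand":1,"tx":0.4,"ty":-1,"tz":0,"turn":-0.4},
    {"hand":1,"tx":0.4,"ty":-1,"tz":0,"turn":-0.4},
    {"hand":1,"tx":0.4,"ty":-1,"tz":0,"turn":-0.4},
    {"hand":1,"tx":0.4,"ty":-1,"tz":0,"turn":-0.4},
    {"hand":1,"tx":0.4,"ty":-1,"tz":0,"turn":-0.4},
    {"hand":1,"tx":0.4,"ty":-1,"tz":0,"turn":-0.4},
    {"hand":1,"tx":0.4,"ty":-1,"tz":0,"turn":-0.4},
    {"hand":1,"tx":0.4,"ty":-1,"tz":0,"turn":-0.4},
    {"hand":1,"tx":0.4,"ty":-1,"tz":0,"turn":-0.4},
    {"hand":1,"tx":0.4,"ty":-1,"tz":0,"turn":-0.4},
    {"hand":1,"tx":0.4,"ty":-1,"tz":0,"turn":-0.4},
    {"hand":1,"tx":0.4,"ty":-1,"tz":0,"turn":-0.4},
    {"hand":1,"tx":0.4,"ty":-1,"tz":0,"turn":-0.4},
    {"hand":1,"tx":0.2,"ty":-1,"tz":0,"turn":-0.4},
    {"hand":1,"tx":0.2,"ty":-1,"tz":0,"turn":-0.2},
  ],
)

```text
t: 2.15
tcp_pos: [0.413, 0.0878, 0.4046]
eef_rot: [-3.141, -0.0, 1.728]
wrist_force: [0.5, 0.5, -0.7]
grip_width: 0.0857
gripper_force: 0.0
```

>>> move_arm(
  increments=[
    {"hand":1,"tx":0,"ty":-1,"tz":0,"turn":0},
    {"hand":1,"tx":0,"ty":-1,"tz":0,"turn":0},
    {"hand":1,"tx":0,"ty":-1,"tz":0,"turn":0},
    {"hand":1,"tx":0,"ty":-1,"tz":0,"turn":0},
    {"hand":1,"tx":0,"ty":-1,"tz":0,"turn":0},
    {"hand":1,"tx":0,"ty":-1,"tz":0,"turn":0},
    {"hand":1,"tx":0,"ty":-1,"tz":0,"turn":0},
    {"hand":1,"tx":0,"ty":-1,"tz":0,"turn":0},
    {"hand":1,"tx":0,"ty":-1,"tz":0,"turn":0},
    {"hand":1,"tx":0,"ty":-1,"tz":0,"turn":0},
    {"hand":1,"tx":0,"ty":-1,"tz":0,"turn":0},
    {"hand":1,"tx":0,"ty":-0.8,"tz":0,"turn":0},
    {"hand":1,"tx":0,"ty":-0.5,"tz":0,"turn":0},
    {"hand":1,"tx":0,"ty":-0.2,"tz":0,"turn":0},
    {"hand":1,"tx":0,"ty":0,"tz":0,"turn":0},
  ],
)

```text
t: 3.65
tcp_pos: [0.4129, -0.2237, 0.4046]
eef_rot: [-3.141, -0.0, 1.729]
wrist_force: [0.1, -0.2, 0.1]
grip_width: 0.0853
gripper_force: 0.0
```

```bash
python3 - <<'E'
from h import *
s=bot.state();p=optics.camera_params("wrist");im=optics.capture("wrist")
print(s["t"],s["tcp_pos"],s["eef_rot"],s["joints"],s["wrist_force"])
cv2.imwrite("pics/w2.png",im[...,::-1]);np.savez("w2.npz",**p)
for X in([.437,-.352,.14],[.420,-.25,.1]):
    q=p["R"]@X+p["t"];print(q[:2]/q[2]*p["fx"]+[p["cx"],p["cy"]])
E
```

```text
3.65 [ 0.41286673 -0.22373354  0.40457527] [-3.14134212e+00 -3.68611292e-04  1.72890101e+00] [-5.21984112e-01  1.93726746e-01  1.96322379e+00  1.54865737e-04
  9.85068724e-01 -6.80174483e-01] [ 0.12970484 -0.21059796  0.08126306]
[259.70563668 350.44738424]
[258.66244683 215.74138696]
```

View pics/w2.png

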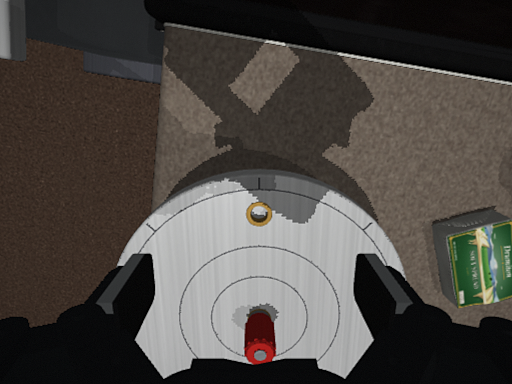

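The wrist view shows the rim hole's bush at (259,213), the knob's top at (260,352), and the plate ticks. I'll take a second view for parallax.

>>> move_arm(
  increments=[
    {"hand":1,"tx":1,"ty":0.6,"tz":0,"turn":0},
    {"hand":1,"tx":1,"ty":0.6,"tz":0,"turn":0},
    {"hand":1,"tx":0,"ty":0,"tz":0,"turn":0},
    {"hand":1,"tx":0,"ty":0,"tz":0,"turn":0},
  ],
)

```text
t: 4.1
tcp_pos: [0.463, -0.1926, 0.4045]
eef_rot: [-3.141, -0.0, 1.732]
wrist_force: [0.5, -0.6, -0.4]
grip_width: 0.0855
gripper_force: 0.0
```

```bash
python3 - <<'E'
from h import *
s=bot.state();p2=optics.camera_params("wrist");im2=optics.capture("wrist")
cv2.imwrite("pics/w3.png",im2[...,::-1]);np.savez("w3.npz",**p2)
z=np.load("w2.npz");p1={k:z[k] for k in z};im1=cv2.imread("pics/w2.png")[...,::-1].copy()
print(s["t"],s["tcp_pos"])
pr=lambda p,X:(lambda q:q[:2]/q[2]*p["fx"]+[p["cx"],p["cy"]])(p["R"]@np.array(X)+p["t"])
def ring(im,n):
    hsv=cv2.cvtColor(im,cv2.COLOR_RGB2HSV);m=((hsv[...,0]>9)&(hsv[...,0]<30)&(hsv[...,1]>90)).astype(np.uint8)
    w=np.zeros_like(m);x,y=map(int,n);w[y-25:y+25,x-25:x+25]=1;m*=w
    e=cv2.fitEllipse(cv2.convexHull(cv2.findNonZero(m)));return e
def top(im,n):
    # steel disc in the knob's top
    x,y=map(int,n);g=im[y-25:y+25,x-25:x+25].astype(int);m=(g.max(2)>90)&((g.max(2)-g.min(2))<40)
    return m
h1=ring(im1,(259,213));h2=ring(im2,pr(p2,[.418,-.252,.1]));print(h1,h2,tri([(p1,h1[0]),(p2,h2[0])]))
r1=blob(im1,"red",(260,345),40);r2=blob(im2,"red",pr(p2,[.437,-.352,.14]),40);print(r1,r2)
print(tri([(p1,r1[0]),(p2,r2[0])]), pr(p2,[.437,-.352,.146]))
q=pr(p2,[.437,-.352,.12]).astype(int);print(q)
x0=max(0,q[0]-100);c=np.hstack([im1[270:384,160:360],im2[270:384,x0:x0+200]]);print(x0)
cv2.imwrite("pics/c.png",cv2.resize(c,None,fx=2,fy=2,interpolation=2)[...,::-1])
E
```

```text
4.1 [ 0.46297382 -0.19255858  0.40449797]
((258.6850280761719, 213.4628143310547), (23.705718994140625, 25.4102840423584), 90.26779174804688) ((196.1526336669922, 238.14828491210938), (22.45655059814453, 24.8399600982666), 102.23854064941406) (array([ 0.41979813, -0.24848424,  0.09861881]), [np.float64(2.132365837974064e-05), np.float64(2.1323658379616764e-05)])
(array([259.47251773, 337.87322695]), np.int64(1128), (np.int64(245), np.int64(275), np.int64(313), np.int64(364))) (array([197.62130178, 349.43047337]), np.int64(676), (np.int64(179), np.int64(213), np.int64(334), np.int64(371)))
(array([ 0.43647971, -0.35242374,  0.11847589]), [np.float64(0.003997110600215472), np.float64(0.00399711060021547)]) [193.54838356 378.46699142]
[198 355]
98
```

View pics/c.png

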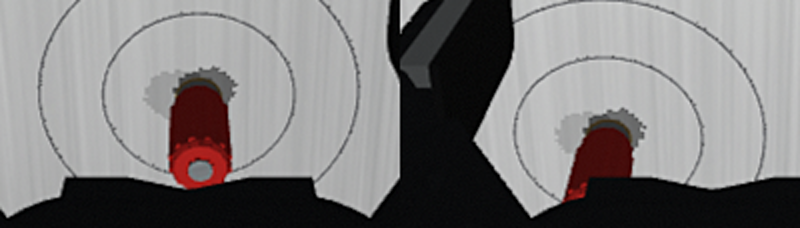

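The crop shows the knob's top disc at about (260.5,355) in the first wrist view. The pin's collar back edge is at (260,312) in the first and (201.5,332) in the second.

```bash
python3 - <<'E'
from h import *
z=np.load("w2.npz");p1={k:z[k] for k in z};z=np.load("w3.npz");p2={k:z[k] for k in z}
print(onz(p1,(260.5,355),.146),tri([(p1,(260,310)),(p2,(201.5,332))]))
pr=lambda p,X:(lambda q:q[:2]/q[2]*p["fx"]+[p["cx"],p["cy"]])(p["R"]@np.array(X)+p["t"])
# fit plate circle rings: thin dark circles in both wrist views, searched over centre, scoring darkness
from scipy.optimize import minimize
a=np.linspace(0,2*np.pi,721)
ims=[(p1,cv2.imread("pics/w2.png",0)),(p2,cv2.imread("pics/w3.png",0))]
def prof(c,p,g,rs):
    out=[]
    for r in rs:
        X=np.c_[c[0]+r*np.cos(a),c[1]+r*np.sin(a),np.full(a.size,.1)]
        q=X@p["R"].T+p["t"];uv=q[:,:2]/q[:,2:]*p["fx"]+[p["cx"],p["cy"]]
        v=cv2.remap(g,uv[None,:,0].astype(np.float32),uv[None,:,1].astype(np.float32),1,borderValue=0)[0].astype(float)
        ok=v>60;out.append(v[ok].mean())
    return np.array(out)
rs=np.arange(.03,.1,.0005)
for p,g in ims:
    best=min(((lambda q:(q-cv2.GaussianBlur(q[None],(0,0),6)[0]).min())(prof((x,y),p,g,rs)),x,y) for x in np.arange(.43,.444,.001) for y in np.arange(-.362,-.344,.001))
    q=prof(best[1:],p,g,rs);d=q-cv2.GaussianBlur(q[None],(0,0),6)[0];print(best,rs[np.argsort(d)[:4]])
E
```

```text
[ 0.43740229 -0.35108033  0.146     ] (array([ 0.43583909, -0.33887858,  0.10483131]), [np.float64(0.000446088539433876), np.float64(0.00044608853943385433)])
(np.float64(-45.75339986440298), np.float64(0.437), np.float64(-0.351)) [0.0745 0.074  0.0445 0.045 ]
(np.float64(-51.81565763305203), np.float64(0.437), np.float64(-0.351)) [0.0745 0.0445 0.045  0.074 ]
```

>>> move_arm(
  increments=[
    {"hand":1,"tx":-0.2,"ty":-0.9,"tz":0,"turn":0},
    {"hand":1,"tx":-0.2,"ty":-1,"tz":0,"turn":0},
    {"hand":1,"tx":-0.2,"ty":-1,"tz":0,"turn":0},
    {"hand":1,"tx":-0.2,"ty":-1,"tz":-0.1,"turn":0},
    {"hand":1,"tx":-0.14,"ty":-1,"tz":-0.2,"turn":0},
    {"hand":1,"tx":-0.1,"ty":-0.94,"tz":-0.3,"turn":0},
    {"hand":1,"tx":0,"ty":-0.5,"tz":-0.4,"turn":0},
    {"hand":1,"tx":0,"ty":0,"tz":-0.6,"turn":0},
    {"hand":1,"tx":0,"ty":0,"tz":-0.7,"turn":0},
    {"hand":1,"tx":0,"ty":0,"tz":-0.7,"turn":0},
    {"hand":1,"tx":0,"ty":0,"tz":-0.6,"turn":0},
    {"hand":1,"tx":0,"ty":0,"tz":-0.5,"turn":0},
    {"hand":1,"tx":0,"ty":0,"tz":-0.4,"turn":0},
    {"hand":1,"tx":0,"ty":0,"tz":-0.2,"turn":0},
    {"hand":1,"tx":0,"ty":0,"tz":0,"turn":0},
    {"hand":1,"tx":0,"ty":0,"tz":0,"turn":0},
  ],
)

```text
t: 5.75
tcp_pos: [0.4371, -0.3522, 0.2876]
eef_rot: [3.141, 0.0, 1.73]
wrist_force: [-0.3, 0.4, 0.3]
grip_width: 0.0856
gripper_force: 0.0
```

>>> move_arm(
  grip_force=40,
  increments=[
    {"hand":1,"tx":0,"ty":0.04,"tz":-0.2,"turn":0},
    {"hand":0.6,"tx":0,"ty":0,"tz":0,"turn":0},
    {"hand":0.4,"tx":0,"ty":0,"tz":0,"turn":0},
    {"hand":0.3,"tx":0,"ty":0,"tz":0,"turn":0},
    {"hand":0.2,"tx":0,"ty":0,"tz":0,"turn":0},
    {"hand":0.1,"tx":0,"ty":0,"tz":0,"turn":0},
    {"hand":0,"tx":0,"ty":0,"tz":0,"turn":0},
    {"hand":0,"tx":0,"ty":0,"tz":0,"turn":0},
    {"hand":0,"tx":0,"ty":0,"tz":0,"turn":0},
  ],
)

```text
t: 6.65
tcp_pos: [0.437, -0.3512, 0.2825]
eef_rot: [3.141, 0.0, 1.73]
wrist_force: [-1.3, 0.9, 4.7]
grip_width: 0.0248
gripper_force: 39.3
```

>>> move_arm(
  increments=[
    {"hand":0,"tx":0,"ty":0,"tz":0.1,"turn":0},
    {"hand":0,"tx":0,"ty":0,"tz":0.2,"turn":0},
    {"hand":0,"tx":0,"ty":0,"tz":0.3,"turn":0},
    {"hand":0,"tx":0,"ty":0,"tz":0.3,"turn":0},
    {"hand":0,"tx":0,"ty":0,"tz":0.3,"turn":0},
    {"hand":0,"tx":0,"ty":0,"tz":0.3,"turn":0},
    {"hand":0,"tx":0,"ty":0,"tz":0.2,"turn":0},
    {"hand":0,"tx":0,"ty":0,"tz":0,"turn":0},
    {"hand":0,"tx":0,"ty":0,"tz":0,"turn":0},
  ],
)

```text
t: 7.55
tcp_pos: [0.4369, -0.3511, 0.3248]
eef_rot: [3.142, 0.0, 1.73]
wrist_force: [-0.4, -0.7, -0.6]
grip_width: 0.0251
gripper_force: 39.3
```

```bash
python3 - <<'E'
from h import *
s=bot.state();p=optics.camera_params("wrist");im=optics.capture("wrist");sc=optics.capture("scene")
print(s["t"],s["tcp_pos"],s["wrist_force"],s["grip_width"])
hsv=cv2.cvtColor(im,cv2.COLOR_RGB2HSV);m=((hsv[...,0]>9)&(hsv[...,0]<30)&(hsv[...,1]>90)).astype(np.uint8)
q=p["R"]@np.array([.4197,-.248,.1])+p["t"];x,y=map(int,q[:2]/q[2]*p["fx"]+[p["cx"],p["cy"]]);print(x,y)
w=np.zeros_like(m);w[max(0,y-40):y+40,x-40:x+40]=1
e=cv2.fitEllipse(cv2.convexHull(cv2.findNonZero(m*w)));print(e,onz(p,e[0],.1))
cv2.imwrite("pics/d.png",np.hstack([im,cv2.resize(sc[150:270,270:430],(512,384))])[...,::-1][::1,::1]);v=cv2.imread("pics/d.png");cv2.imwrite("pics/d.png",cv2.resize(v,(800,300)))
E
```

```text
7.55 [ 0.43688125 -0.35107923  0.32478236] [-0.42703016 -0.69762883 -0.6069692 ] 0.02509299469031535
254 29
((254.71719360351562, 31.28925895690918), (42.394325256347656, 46.33605194091797), 1.229503870010376) [ 0.41990516 -0.24875034  0.1       ]
```

View pics/d.png

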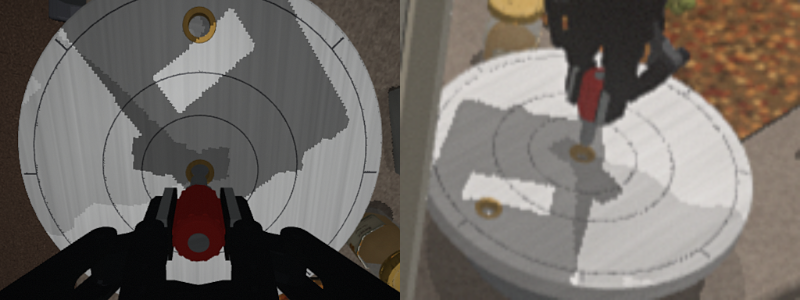

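The pin is out and held upright between the pads. The empty parking hole shows at left-panel (200,173) and the rim hole at (199,25).

>>> move_arm(
  increments=[
    {"hand":0,"tx":-0.09,"ty":0.44,"tz":0,"turn":0},
    {"hand":0,"tx":-0.1,"ty":0.6,"tz":0,"turn":0},
    {"hand":0,"tx":-0.1,"ty":0.6,"tz":0,"turn":0},
    {"hand":0,"tx":-0.1,"ty":0.6,"tz":0,"turn":0},
    {"hand":0,"tx":-0.1,"ty":0.6,"tz":0,"turn":0},
    {"hand":0,"tx":-0.1,"ty":0.6,"tz":0,"turn":0},
    {"hand":0,"tx":-0.1,"ty":0.4,"tz":0,"turn":0},
    {"hand":0,"tx":0,"ty":0.3,"tz":0,"turn":0},
    {"hand":0,"tx":0,"ty":0,"tz":0,"turn":0},
    {"hand":0,"tx":0,"ty":0,"tz":0,"turn":0},
  ],
)

```text
t: 8.65
tcp_pos: [0.42, -0.2478, 0.3249]
eef_rot: [3.141, 0.001, 1.73]
wrist_force: [0.2, 0.1, -1.1]
grip_width: 0.0251
gripper_force: 39.3
```

```bash
python3 - <<'E'
from h import *
s=bot.state();p=optics.camera_params("wrist");im=optics.capture("wrist");sc=optics.capture("scene")
print(s["t"],s["tcp_pos"],s["wrist_force"],s["grip_width"])
a=cv2.resize(im[180:384,150:350],(588,600),interpolation=2)[:, :400+90]
cv2.imwrite("pics/e.png",np.hstack([cv2.resize(im[184:384,154:354],(400,400)),cv2.resize(sc[190:260,270:340],(400,400))])[...,::-1])
E
```

```text
8.65 [ 0.41997956 -0.24776549  0.32487558] [ 0.22933684  0.06125918 -1.10135019] 0.025115219027422357
```

View pics/e.png

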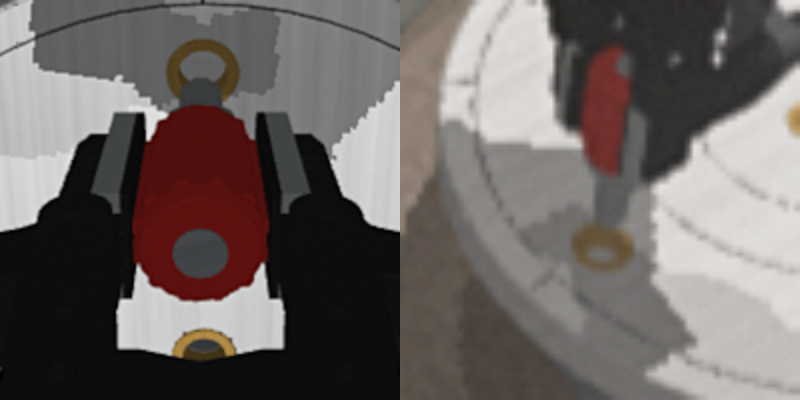

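The shank sits directly over the bush in both views. Wrist columns are 202 for the shank and 203 for the bush. I'll descend now.

>>> move_arm(
  increments=[
    {"hand":0,"tx":0,"ty":0,"tz":-0.2,"turn":0},
    {"hand":0,"tx":0,"ty":0,"tz":-0.2,"turn":0},
    {"hand":0,"tx":0,"ty":0,"tz":-0.12,"turn":0},
    {"hand":0,"tx":0,"ty":0,"tz":-0.08,"turn":0},
    {"hand":0,"tx":0,"ty":0,"tz":-0.08,"turn":0},
    {"hand":0,"tx":0,"ty":0,"tz":0,"turn":0},
    {"hand":0,"tx":0,"ty":0,"tz":0,"turn":0},
  ],
)

```text
t: 9.45
tcp_pos: [0.4197, -0.2477, 0.3077]
eef_rot: [3.142, 0.0, 1.73]
wrist_force: [-0.5, -0.3, -1.2]
grip_width: 0.0253
gripper_force: 39.3
```

>>> move_arm(
  increments=[
    {"hand":0,"tx":0,"ty":0,"tz":-0.08,"turn":0},
    {"hand":0,"tx":0,"ty":0,"tz":-0.08,"turn":0},
    {"hand":0,"tx":0,"ty":0,"tz":-0.08,"turn":0},
    {"hand":0,"tx":0,"ty":0,"tz":0,"turn":0},
  ],
)

```text
t: 9.85
tcp_pos: [0.4197, -0.2476, 0.3014]
eef_rot: [-3.141, -0.0, 1.73]
wrist_force: [0.9, 0.5, -1.3]
grip_width: 0.0253
gripper_force: 39.3
```

Tip is now about 11 mm below the plate's top, with no force. I'll approach the ring's face (3 mm more).

>>> move_arm(
  increments=[
    {"hand":0,"tx":0,"ty":0,"tz":-0.06,"turn":0},
    {"hand":0,"tx":0,"ty":0,"tz":-0.04,"turn":0},
    {"hand":0,"tx":0,"ty":0,"tz":-0.02,"turn":0},
    {"hand":0,"tx":0,"ty":0,"tz":0,"turn":0},
  ],
)

```text
t: 10.25
tcp_pos: [0.4197, -0.2476, 0.2987]
eef_rot: [-3.142, -0.0, 1.73]
wrist_force: [0.6, 0.1, -1.5]
grip_width: 0.0248
gripper_force: 39.3
```

>>> move_arm(
  increments=[
    {"hand":0,"tx":0,"ty":0,"tz":-0.02,"turn":0},
    {"hand":0,"tx":0,"ty":0,"tz":-0.02,"turn":0},
    {"hand":0,"tx":0,"ty":0,"tz":0,"turn":0},
    {"hand":0,"tx":0,"ty":0,"tz":0,"turn":0},
  ],
)

```text
t: 10.65
tcp_pos: [0.4197, -0.2477, 0.2983]
eef_rot: [3.141, 0.0, 1.73]
wrist_force: [-1.2, 0.9, 6.9]
grip_width: 0.0253
gripper_force: 40.4
```

Contact on the ring is found at about z 0.2984 with 7 N. I'll sweep anticlockwise in 2° steps, pressing lightly.

>>> move_arm(
  increments=[
    {"hand":0,"tx":-0.072,"ty":-0.013,"tz":0,"turn":0.125},
    {"hand":0,"tx":-0.072,"ty":-0.013,"tz":0,"turn":0.125},
    {"hand":0,"tx":0,"ty":0,"tz":0,"turn":0},
  ],
)

```text
t: 10.95
tcp_pos: [0.4166, -0.2486, 0.2984]
eef_rot: [3.14, 0.002, 1.765]
wrist_force: [3.6, 0.3, 6.2]
grip_width: 0.0249
gripper_force: 40.1
```

>>> move_arm(
  increments=[
    {"hand":0,"tx":-0.071,"ty":-0.016,"tz":0,"turn":0.125},
    {"hand":0,"tx":-0.071,"ty":-0.016,"tz":0,"turn":0.125},
    {"hand":0,"tx":0,"ty":0,"tz":0,"turn":0},
  ],
)

```text
t: 11.25
tcp_pos: [0.4131, -0.2495, 0.2984]
eef_rot: [3.14, 0.002, 1.8]
wrist_force: [3.4, 0.4, 5.6]
grip_width: 0.0248
gripper_force: 40.1
```

>>> move_arm(
  increments=[
    {"hand":0,"tx":-0.071,"ty":-0.018,"tz":0,"turn":0.125},
    {"hand":0,"tx":-0.071,"ty":-0.018,"tz":0,"turn":0.125},
    {"hand":0,"tx":0,"ty":0,"tz":0,"turn":0},
  ],
)

```text
t: 11.55
tcp_pos: [0.4096, -0.2504, 0.2984]
eef_rot: [3.14, 0.002, 1.835]
wrist_force: [3.0, 0.4, 6.1]
grip_width: 0.0254
gripper_force: 40.1
```

>>> move_arm(
  increments=[
    {"hand":0,"tx":-0.07,"ty":-0.021,"tz":0,"turn":0.125},
    {"hand":0,"tx":-0.07,"ty":-0.021,"tz":0,"turn":0.125},
    {"hand":0,"tx":0,"ty":0,"tz":0,"turn":0},
  ],
)

```text
t: 11.85
tcp_pos: [0.4061, -0.2514, 0.2984]
eef_rot: [3.14, 0.002, 1.87]
wrist_force: [2.3, 1.6, 6.4]
grip_width: 0.0254
gripper_force: 40.1
```

>>> move_arm(
  increments=[
    {"hand":0,"tx":-0.069,"ty":-0.023,"tz":0,"turn":0.125},
    {"hand":0,"tx":-0.069,"ty":-0.023,"tz":0,"turn":0.125},
    {"hand":0,"tx":0,"ty":0,"tz":0,"turn":0},
  ],
)

```text
t: 12.15
tcp_pos: [0.4025, -0.2526, 0.2983]
eef_rot: [3.14, 0.002, 1.905]
wrist_force: [3.7, 0.6, 5.7]
grip_width: 0.0251
gripper_force: 40.1
```

>>> move_arm(
  increments=[
    {"hand":0,"tx":-0.069,"ty":-0.026,"tz":0,"turn":0.125},
    {"hand":0,"tx":-0.069,"ty":-0.026,"tz":0,"turn":0.125},
    {"hand":0,"tx":0,"ty":0,"tz":0,"turn":0},
  ],
)

```text
t: 12.45
tcp_pos: [0.3981, -0.2535, 0.2975]
eef_rot: [-3.141, -0.001, 1.94]
wrist_force: [0.6, -0.1, -0.0]
grip_width: 0.025
gripper_force: 39.5
```

The force vanished and z fell, so the tip is over a lock hole. I'll go about 1° more to centre it, then lower gently.

>>> move_arm(
  increments=[
    {"hand":0,"tx":-0.067,"ty":-0.028,"tz":0,"turn":0.125},
    {"hand":0,"tx":0,"ty":0,"tz":-0.06,"turn":0},
    {"hand":0,"tx":0,"ty":0,"tz":0,"turn":0},
  ],
)

```text
t: 12.75
tcp_pos: [0.3964, -0.254, 0.2956]
eef_rot: [-3.14, -0.002, 1.956]
wrist_force: [0.2, -0.6, -1.3]
grip_width: 0.0248
gripper_force: 39.5
```

>>> move_arm(
  increments=[
    {"hand":0,"tx":0,"ty":0,"tz":-0.04,"turn":0},
    {"hand":0,"tx":0,"ty":0,"tz":0,"turn":0},
  ],
)

```text
t: 12.95
tcp_pos: [0.3968, -0.2541, 0.2949]
eef_rot: [-3.141, -0.001, 1.956]
wrist_force: [0.6, -0.8, -1.0]
grip_width: 0.0252
gripper_force: 39.5
```

>>> move_arm(
  increments=[
    {"hand":0,"tx":0,"ty":0,"tz":-0.04,"turn":0},
    {"hand":0,"tx":0,"ty":0,"tz":-0.04,"turn":0},
    {"hand":0,"tx":0,"ty":0,"tz":0,"turn":0},
  ],
)

```text
t: 13.25
tcp_pos: [0.3967, -0.2542, 0.293]
eef_rot: [-3.141, -0.0, 1.957]
wrist_force: [-2.6, -2.1, -1.1]
grip_width: 0.0249
gripper_force: 39.4
```

>>> move_arm(
  increments=[
    {"hand":0,"tx":0,"ty":0,"tz":-0.04,"turn":0},
    {"hand":0,"tx":0,"ty":0,"tz":-0.02,"turn":0},
    {"hand":0,"tx":0,"ty":0,"tz":0,"turn":0},
  ],
)

```text
t: 13.55
tcp_pos: [0.3966, -0.2542, 0.2916]
eef_rot: [-3.141, -0.001, 1.957]
wrist_force: [-4.8, -2.2, -0.4]
grip_width: 0.025
gripper_force: 39.6
```

The side force pushes along the turning sense, so the hole centre lies slightly farther on. I'll ease that way and continue down.

>>> move_arm(
  increments=[
    {"hand":0,"tx":-0.03,"ty":-0.012,"tz":0,"turn":0},
    {"hand":0,"tx":0,"ty":0,"tz":-0.04,"turn":0},
    {"hand":0,"tx":0,"ty":0,"tz":-0.04,"turn":0},
    {"hand":0,"tx":0,"ty":0,"tz":0,"turn":0},
  ],
)

```text
t: 13.95
tcp_pos: [0.3962, -0.2545, 0.2896]
eef_rot: [3.141, 0.0, 1.956]
wrist_force: [-2.5, -1.0, -0.7]
grip_width: 0.0248
gripper_force: 39.5
```

>>> move_arm(
  increments=[
    {"hand":0,"tx":0,"ty":0,"tz":-0.04,"turn":0},
    {"hand":0,"tx":0,"ty":0,"tz":0,"turn":0},
  ],
)

```text
t: 14.15
tcp_pos: [0.3962, -0.2545, 0.2886]
eef_rot: [3.142, 0.0, 1.956]
wrist_force: [-2.3, -1.5, -1.1]
grip_width: 0.0253
gripper_force: 39.6
```

Going well; 6 mm remain (home at about z 0.2825).

>>> move_arm(
  increments=[
    {"hand":0,"tx":-0.012,"ty":-0.005,"tz":-0.04,"turn":0},
    {"hand":0,"tx":0,"ty":0,"tz":-0.04,"turn":0},
    {"hand":0,"tx":0,"ty":0,"tz":-0.04,"turn":0},
    {"hand":0,"tx":0,"ty":0,"tz":-0.04,"turn":0},
    {"hand":0,"tx":0,"ty":0,"tz":0,"turn":0},
  ],
)

```text
t: 14.65
tcp_pos: [0.396, -0.2546, 0.2846]
eef_rot: [3.141, 0.0, 1.956]
wrist_force: [-0.5, -0.6, -0.5]
grip_width: 0.0251
gripper_force: 39.5
```

>>> move_arm(
  increments=[
    {"hand":0,"tx":0,"ty":0,"tz":-0.04,"turn":0},
    {"hand":0,"tx":0,"ty":0,"tz":-0.02,"turn":0},
    {"hand":0,"tx":0,"ty":0,"tz":-0.02,"turn":0},
    {"hand":0,"tx":0,"ty":0,"tz":0,"turn":0},
  ],
)

```text
t: 15.05
tcp_pos: [0.396, -0.2546, 0.2827]
eef_rot: [3.141, 0.0, 1.957]
wrist_force: [1.1, 0.1, -1.1]
grip_width: 0.0247
gripper_force: 39.5
```

>>> move_arm(
  increments=[
    {"hand":0,"tx":0,"ty":0,"tz":-0.02,"turn":0},
    {"hand":0,"tx":0,"ty":0,"tz":-0.02,"turn":0},
    {"hand":0,"tx":0,"ty":0,"tz":0,"turn":0},
  ],
)

```text
t: 15.35
tcp_pos: [0.396, -0.2546, 0.2824]
eef_rot: [3.141, 0.0, 1.956]
wrist_force: [-1.6, 1.8, 9.1]
grip_width: 0.0249
gripper_force: 40.8
```

The collar is seated: 9 N at the original parking height. I'll release and retreat upward.

>>> move_arm(
  increments=[
    {"hand":0,"tx":0,"ty":0,"tz":0.02,"turn":0},
    {"hand":0.3,"tx":0,"ty":0,"tz":0,"turn":0},
    {"hand":0.5,"tx":0,"ty":0,"tz":0,"turn":0},
    {"hand":0.8,"tx":0,"ty":0,"tz":0,"turn":0},
    {"hand":1,"tx":0,"ty":0,"tz":0,"turn":0},
    {"hand":1,"tx":0,"ty":0,"tz":0,"turn":0},
    {"hand":1,"tx":0,"ty":0,"tz":0,"turn":0},
    {"hand":1,"tx":0,"ty":0,"tz":0.2,"turn":0},
    {"hand":1,"tx":0,"ty":0,"tz":0.5,"turn":0},
    {"hand":1,"tx":0,"ty":0,"tz":0.8,"turn":0},
    {"hand":1,"tx":0,"ty":0,"tz":0.8,"turn":0},
    {"hand":1,"tx":0,"ty":0,"tz":0.8,"turn":0},
    {"hand":1,"tx":0,"ty":0,"tz":0.6,"turn":0},
    {"hand":1,"tx":0,"ty":0,"tz":0.3,"turn":0},
    {"hand":1,"tx":0,"ty":0,"tz":0,"turn":0},
  ],
)

```text
t: 16.85
tcp_pos: [0.3961, -0.2547, 0.3837]
eef_rot: [3.14, 0.002, 1.957]
wrist_force: [0.3, 0.4, -0.2]
grip_width: 0.0856
gripper_force: 0.0
```

```bash
python3 - <<'E'
from h import *
s=bot.state();im=optics.capture("wrist");sc=optics.capture("scene")
print(s["t"],s["tcp_pos"],s["wrist_force"],s["grip_width"])
cv2.imwrite("pics/f.png",np.hstack([cv2.resize(im[84:384,104:404],(400,400)),cv2.resize(sc[150:270,270:390],(400,400))])[...,::-1])
E
```

```text
16.85 [ 0.39605141 -0.25472656  0.38371857] [ 0.34902823  0.35314566 -0.21160302] 0.08560218976880322
```

View pics/f.png

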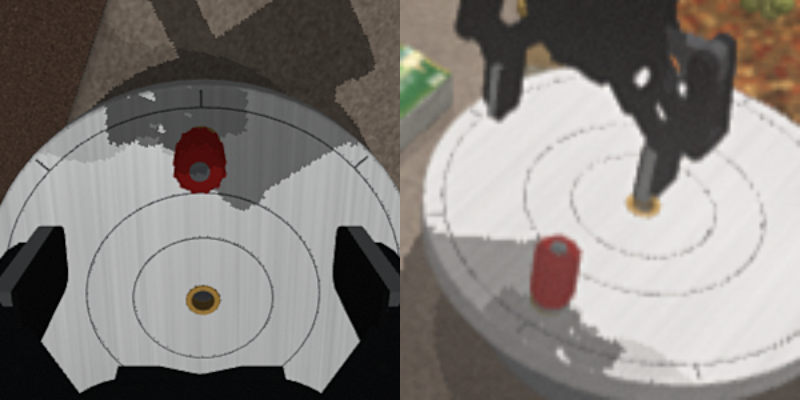

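The pin stands upright in the rim hole, collar down, with the knob at left-panel (200,160). The parking hole at (203,299) is empty and the gripper is clear.

```bash
python3 -c "
from station import bot
print(bot.sign_off())"
```

```text
the job is handed in; nothing more can be done
None
```

The pin is in a lock hole about 13° anticlockwise from the start, collar down on the plate and released, and the job was handed in at about 17 s with the arm touching nothing.

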